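# Find the rocking jar lid and push it home

## Task

Four salve jars stand in a wooden crate and one of their identical push-on lids is not home: with closed fingertips press on the lids near the edge, one after another, until you find the one that rocks, then push that lid down in the middle until it is fully home. Only touch and press: do not pinch, lift or take off any lid, and leave the loose things beside the crate where they are.

Things in the scene. Friction and masses are not known exactly. Their poses are not given: they have to be found in the camera images.
- lid_a: One of four identical round aluminium push-on lids (the descriptions of lid_a to lid_d hold for all four), 70 mm in diameter, flat top; origin at the centre of the top face, z up out of it. Top plate 3 mm thick; a 10 mm skirt below it fits loosely (1 mm) round the jar's mouth, neither screwed nor clipped. Jars stand at different depths: lid tops are 71 to 81 mm above the table.
- lid_c: As lid_a. Three of the four lids sit solid on their jar's rim (29 mm radius). One, and any of the four can be it, stands level but 4 mm too high on a 14 mm wide plug in the middle of the jar's mouth.
- lid_b: As lid_a. Whichever lid stands on its plug rocks: pressed more than 15 mm from its centre, with hardly any force, it tips toward the finger by about 0.16 rad (its edge goes down about 4 mm) until it meets the rim, and tips back level when let go. A test press of 4 to 10 N near the edge is plenty.
- lid_d: As lid_a. Pressed at its centre the lid on its plug is firm up to about 12 N; above that the plug slides down, the lid sinks 4 mm onto the rim and stays there, solid like the others. 15 to 25 N at the centre seats it.
- crate: open wooden packing crate, 200 x 200 mm, walls 45 mm high, fixed to the table; four compartments in two rows of two, one amber glass jar (62 mm wide) in each, 92 mm apart; origin under its centre, x and y along its sides. The crate and jars do not move when pushed.
- salve_tin: loose round aluminium tin, 59 mm wide, 28 mm high, beside the crate's +y side; origin under its centre; leave alone
- vial_1: loose upright sample vial with black cap, 23 mm wide, 55 mm high, beside the crate's +y side; origin under its centre; leave alone
- rubber_bung: loose red-brown rubber bung, 31 mm wide, 26 mm high, beside the crate's -y side; origin under its centre; leave alone
- bottle_cap: loose white cap, 33 mm wide, 10 mm high, beside the crate's -y side; origin under its centre; leave alone
Mind the look-alikes: they are no part of the job. What is shaped like the lid_c but pink is not meant.

How it is judged:
By the outcome, as a careful person would: the job done as asked, in the order asked, and still so for the second after the job is handed in, with the robot touching nothing.
It also fails if it takes over 42 s, if anything falls off the work surface, if the arm or the gripper's body presses on something with over 40 N, if the wrist force passes 120 N, or if a joint passes its speed limit or range.

## Robot

A 6-joint arm with a two-finger parallel gripper is mounted at the origin on a cart in front of the work surface, level with it; the furniture and walls round the work are solid. World frame = base frame: x ahead of the robot, y to its left, z up, the work surface at z = 0. Lengths are in m, angles in rad, forces in N, time in s.
With the tool pointing down it reaches from about 0.225 to 0.875 m from the base axis. Payload 3.4 kg.
Tool frame: the origin (TCP) lies at the very end of the fingers, on their centre line; the grasp point (between the pads) lies behind it (ctrl.hold_point_z is the z of the grasp point in the tool frame, in m); z points along the fingers, y is the line along which they close (so a half turn about z gives the same grasp; the last joint's range is limited). The gripper opens to 85 mm and grips with 20 to 120 N. Pads are 22 mm wide; open, the fingers measure 114 mm over their backs; the gripper's body (76 mm by 85 mm) begins 54 mm behind the grasp point. The pads swing forward as they close: fully open they stand 13 mm farther back than shut.
Start: joints at [-1.32, 0.276, 1.505, -0, 1.361, -0.121], TCP at [0.209, -0.536, 0.231] pointing down, gripper open.
Joint ranges: [-2.89, 2.89], [-0.75, 2.08], [0.22, 2.7], [-1.18, 4.32], [0.11, 2.71], [-2.7, 2.7]. Speed limits (rad/s): [2.57, 2.57, 3.14, 3.14, 3.14, 3.14].

## Interface

Orientations are given as a unit quaternion [x, y, z, w].
In Python, from cell import monitor, imaging, job, ctrl gives the robot as it stands. The module is installed in compiled form; this text tells all that it offers.
- The arm moves only by the tool move_arm, never from a script. Its argument "motion" is text: rows parted by semicolons, each of 7 numbers parted by spaces: the shift along the tool's x, y, z in mm, then the turn, a rotation vector about the tool's x, y, z in degrees, then the opening, from 0 (shut) to 1 (fully open). A call has 1 to 5 rows; each row shifts and turns the commanded pose from where the row before left it, along the tool's axes as they then stand; what a row does not reach is not made up. A row lasts 1/8 s, in which the tool goes at most 62.5 mm and 10.7 degrees, less where a joint would pass 70% of its speed; a pose out of reach is approached as far as the arm can. A call is refused whole if a number of a shift passes 62.5 or a number of a turn 10.7, either way. A call with a gripper value outside its range is refused whole. The fingers move at their own pace and stop on an object; "squeeze" is the grip in N (left out, the last holds). Time passes only in rows, so rows that do not move let the fingers close. It gives the time, the measured TCP pose, the force, the opening and the grip force at its end, in the units of the state.
- monitor.read_state(): the state, without advancing time (a new reading comes with each control period).
- imaging.capture(name): name is "scene" or "side" or "wrist"; returns a dict with "pixels" (400x640x3 uint8, red, green, blue), "range_z" (400x640 float32, m along the optical axis (not along the pixel's ray), 0 where there is no reading), "fx", "fy", "cx", "cy" (pixels), "dist_coeffs" ([k1, k2, p1, p2, k3] as OpenCV has them; the pictures are not rectified), "extrinsics" (4x4, takes a point from world to camera coordinates). Camera axes: x right, y up, looking along -z (the intrinsics and any distortion apply to the point x, -y, -z); pixel columns grow to the right and rows downward; lengths in m; the calibration is good to about 2 mm. A picture is of the moment at which its call begins.
- job.job_done(): hands the job in; it is judged then, once.
The state is a dict: "clock": time; "joint_positions": joint angles; "dq": joint speeds; "tau": joint torques, N m; "eef_pos": TCP position; "orientation": TCP orientation; "ft_force": force on the tool from outside, world axes, zero at the start; "moment": the same for the moment, N m; "finger_gap": finger opening in m; "grasp_force": force on a finger pad.
Only numpy, scipy, OpenCV 4.12 (cv2) and the standard library are available. Lean on these libraries where they do the work, as an engineer would, in place of code of your own. Each camera call takes 0.05 s, during which the arm holds its last target. There are 200 camera calls.

## Working session

There is one attempt and no reset: what is moved stays moved. The work goes in short steps, Python scripts to look and compute and a tool call to move; the robot and the scene stay as the last step left them, time stands still between calls to the robot, and variables do not carry over. Pictures are saved under pics/ and viewed, at most 10 in all, crops included, and the job is handed in when it is done.

Besides the shell and the picture viewer there is one more tool, called after "Emit:" in YAML: its name, and indented under it one key for each argument. move_arm: Moves the arm, as the interface text tells. Its arguments: {"type":"object","properties":{"motion":{"type":"string"},"squeeze":{"type":"number"}},"required":["motion"]}

```bash
mkdir -p pics; cat > h.py <<'E'
import numpy as np, cv2
from cell import monitor, imaging, job, ctrl
def cloud(c):
    h,w=c["range_z"].shape
    u,v=np.meshgrid(np.arange(w),np.arange(h))
    K=np.array([[c["fx"],0,c["cx"]],[0,c["fy"],c["cy"]],[0,0,1.]])
    p=cv2.undistortPoints(np.stack([u,v],-1).reshape(-1,1,2).astype(np.float64),K,np.array(c["dist_coeffs"],float)).reshape(h,w,2)
    z=c["range_z"]
    P=np.stack([p[...,0]*z,-p[...,1]*z,-z],-1)
    E=np.array(c["extrinsics"]);R=E[:3,:3];t=E[:3,3]
    W=(P-t)@R
    W[z<=0]=np.nan
    return W
E
python3 - <<'E'
from h import *
s=monitor.read_state();print({k:np.round(v,3) for k,v in s.items()})
for n in("scene","side"):
    c=imaging.capture(n);cv2.imwrite(f"pics/{n}0.png",c["pixels"][...,::-1])
    W=cloud(c);np.save(n+".npy",W)
    m=((W[...,2]>.066)&(W[...,2]<.09)).astype(np.uint8)
    k,l,st,ce=cv2.connectedComponentsWithStats(m)
    for i in range(1,k):
        if st[i,4]>150:
            q=W[l==i];print(n,ce[i].round(),st[i,4],np.median(q,0).round(4),np.percentile(q,2,0).round(3),np.percentile(q,98,0).round(3))
E
```

```text
{'clock': np.float64(0.0), 'joint_positions': array([-1.32 ,  0.277,  1.506, -0.   ,  1.361, -0.121]), 'dq': array([-0.001,  0.001, -0.001,  0.   ,  0.001,  0.001]), 'tau': array([ 0.0000e+00, -4.1678e+01, -2.4581e+01, -0.0000e+00,  1.1000e-02,
        0.0000e+00]), 'eef_pos': array([ 0.209, -0.535,  0.23 ]), 'orientation': array([ 0.983,  0.185, -0.   , -0.001]), 'ft_force': array([ 0.505, -0.182, -0.07 ]), 'moment': array([ 0.021, -0.008, -0.008]), 'grasp_force': np.float64(0.0), 'finger_gap': np.float64(0.085)}
scene [386.  60.] 265 [0.978  0.6002 0.0777] [0.901 0.596 0.067] [1.057 0.604 0.089]
scene [233.  89.] 1727 [0.4431 0.6002 0.0782] [0.121 0.596 0.067] [0.854 0.604 0.089]
scene [ 13. 132.] 222 [-0.1443  0.6     0.0784] [-0.177  0.596  0.067] [-0.114  0.604  0.09 ]
scene [413. 189.] 328 [0.7502 0.0398 0.078 ] [0.667 0.01  0.067] [0.852 0.073 0.09 ]
scene [609. 219.] 752 [ 1.109  -0.1986  0.0777] [ 1.106 -0.273  0.066] [ 1.112 -0.109  0.089]
scene [457. 255.] 1803 [ 0.7061 -0.1761  0.0797] [ 0.685 -0.221  0.067] [ 0.949 -0.024  0.09 ]
scene [338. 224.] 725 [0.5437 0.0041 0.07
[... 1007 characters left out ...]
4  0.0785] [ 0.515 -0.026  0.067] [0.578 0.039 0.08 ]
side [ 36. 228.] 898 [ 0.0386 -0.0527  0.0773] [-0.017 -0.065  0.066] [0.095 0.002 0.09 ]
side [267. 226.] 556 [ 0.4581 -0.0179  0.0721] [ 0.427 -0.045  0.067] [0.489 0.019 0.074]
side [322. 245.] 723 [ 0.567  -0.0875  0.073 ] [ 0.535 -0.114  0.067] [ 0.598 -0.05   0.075]
side [271. 251.] 748 [ 0.4786 -0.1059  0.0713] [ 0.447 -0.135  0.067] [ 0.51  -0.07   0.073]
side [529. 291.] 1937 [ 0.8715 -0.2159  0.0786] [ 0.765 -0.22   0.067] [ 0.971 -0.212  0.09 ]
side [419. 323.] 899 [ 0.6968 -0.284   0.0792] [ 0.655 -0.31   0.067] [ 0.726 -0.279  0.089]
side [413. 377.] 1416 [ 0.6675 -0.3771  0.0782] [ 0.629 -0.383  0.067] [ 0.721 -0.338  0.089]
```

View pics/scene0.png

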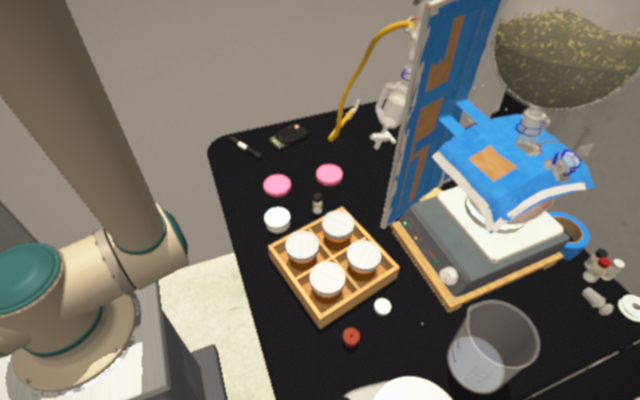

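```bash
python3 - <<'E'
from h import *
for n in("scene","side"):
    W=np.load(n+".npy")
    for x0 in np.arange(.2,.65,.05):
        r=[]
        for y0 in np.arange(-.6,-.05,.05):
            m=(W[...,0]>x0)&(W[...,0]<x0+.05)&(W[...,1]>y0)&(W[...,1]<y0+.05)
            r.append(round(float(np.percentile(W[m][:,2],98)),2) if m.sum()>3 else None)
        print(n,round(x0,2),r)
print(cloud.__name__, np.load("scene.npy")[385:399:5,380:450:20].round(2))
E
```

```text
scene 0.2 [None, None, None, None, None, None, None, None, None, 0.62, 0.6]
scene 0.25 [None, None, None, None, None, None, None, None, None, None, 0.61]
scene 0.3 [None, None, None, None, None, None, 0.0, 0.0, 0.0, 0.0, 0.0]
scene 0.35 [None, None, None, None, None, None, 0.0, 0.0, 0.0, 0.0, 0.0]
scene 0.4 [None, None, None, None, None, 0.03, 0.02, 0.0, 0.05, 0.07, 0.07]
scene 0.45 [None, None, None, None, None, 0.04, 0.02, 0.03, 0.05, 0.07, 0.07]
scene 0.5 [None, None, None, None, 0.04, 0.04, 0.0, 0.0, 0.02, 0.07, 0.07]
scene 0.55 [None, None, None, None, 0.04, 0.04, 0.0, 0.0, 0.01, 0.07, 0.07]
scene 0.6 [None, None, None, None, 0.14, 0.14, 0.14, 0.0, 0.0, 0.05, 0.05]
side 0.2 [None, None, None, None, None, None, None, None, None, None, 0.46]
side 0.25 [None, None, None, None, None, None, None, None, None, None, None]
side 0.3 [None, None, None, None, None, 0.0, 0.0, 0.0, 0.0, 0.0, 0.0]
side 0.35 [None, None, None, None, 0.03, 0.03, 0.0, 0.0, 0.0, 0.0, 0.0]
side 0.4 [None, None, None, None, 0.04, 0.03, 0.03, 0.0, 0.04, 0.07, 0.07]
side 0.45 [None, None, None, None, 0.04, 0.04, 0.02, 0.03, 0.04, 0.07, 0.07]
side 0.5 [None, None, None, None, 0.04, 0.04, 0.0, 0.0, 0.04, 0.07, 0.07]
side 0.55 [None, None, None, None, 0.04, 0.04, 0.0, 0.0, 0.01, 0.07, 0.07]
side 0.6 [None, None, None, None, 0.14, 0.14, 0.14, 0.0, 0.0, 0.05, 0.05]
cloud [[[ 0.49 -0.3   0.02]
  [ 0.52 -0.32  0.04]
  [ 0.55 -0.33  0.04]
  [ 0.6  -0.34  0.  ]]

 [[ 0.49 -0.31  0.04]
  [ 0.52 -0.33  0.04]
  [ 0.55 -0.34  0.04]
  [ 0.58 -0.35  0.04]]

 [[ 0.48 -0.32  0.04]
  [ 0.51 -0.33  0.04]
  [ 0.54 -0.35  0.04]
  [ 0.58 -0.36  0.04]]]
```

View pics/side0.png

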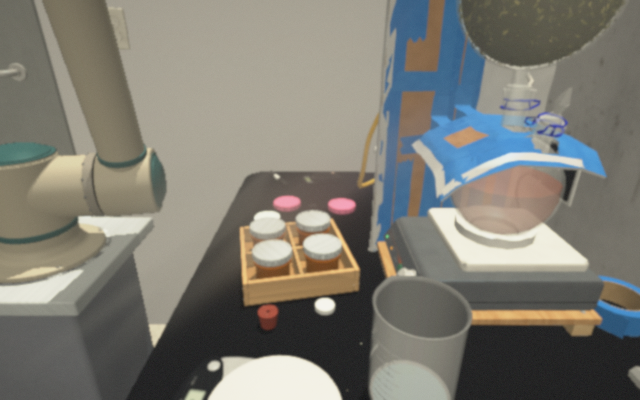

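The scene picture shows the four lids at about (338,224), (302,245), (364,255) and (327,277). The side picture shows the same four, and the path to them is clear. I'll approach the outer edge of the nearest lid with the fingers shut.

Emit:
move_arm:
  motion: "38 -30.5 0 0 0 0 0;38 -30.5 0 0 0 0 0;38 -30.5 0 0 0 0 0;38 -30.5 0 0 0 0 0;38 -30.5 0 0 0 0 0"
  squeeze: 20

```text
clock: 0.72
eef_pos: [0.331, -0.3231, 0.231]
orientation: [0.983, 0.185, -0.0, -0.0]
ft_force: [-0.2, -0.4, -0.8]
finger_gap: 0.0005
grasp_force: 0.0
```

Emit:
move_arm:
  motion: "38 -30.5 10 0 0 0 0;38 -30.5 20 0 0 0 0;38 -30.5 30 0 0 0 0;38 -30.5 30 0 0 0 0;38 -30.5 10 0 0 0 0"

```text
clock: 1.35
eef_pos: [0.4512, -0.1115, 0.1293]
orientation: [0.983, 0.185, -0.002, -0.001]
ft_force: [0.6, -0.8, -0.1]
finger_gap: 0.0006
grasp_force: 0.0
```

Emit:
move_arm:
  motion: "0 0 0 0 0 0 0;0 0 0 0 0 0 0;0 0 0 0 0 0 0"

```text
clock: 1.72
eef_pos: [0.4519, -0.1146, 0.1316]
orientation: [0.983, 0.184, 0.0, 0.0]
ft_force: [-0.0, -1.1, 0.3]
finger_gap: -0.0005
grasp_force: 0.0
```

```bash
cat > look.py <<'E'
import sys
from h import *
L={'L1':(.5455,.006),'L2':(.457,-.013),'L3':(.5655,-.082),'L4':(.4775,-.1025)}
n=sys.argv[1]
s=monitor.read_state();print(s["clock"],s["eef_pos"].round(4),s["orientation"].round(3),s["ft_force"].round(2),s["finger_gap"])
c=imaging.capture(n);W=cloud(c)
if len(sys.argv)>2: cv2.imwrite("pics/"+sys.argv[2],c["pixels"][...,::-1])
for k,(x,y) in L.items():
    m=(np.hypot(W[...,0]-x,W[...,1]-y)<.030)&(W[...,2]>.06)&(W[...,2]<.085)
    q=W[m]
    if m.sum()<60: print(k,m.sum());continue
    A=np.c_[q[:,0]-x,q[:,1]-y,np.ones(len(q))]
    f=np.linalg.lstsq(A,q[:,2],rcond=None)[0]
    print(k,m.sum(),"tilt",f[:2].round(3),"h",f[2].round(4))
E
python3 look.py scene; python3 look.py side p1.png; python3 look.py wrist p2.png
```

```text
1.725 [ 0.4519 -0.1146  0.1316] [0.983 0.184 0.    0.   ] [-0.01 -1.07  0.35] -0.0004733717259166277
L1 160 tilt [ 0.022 -0.01 ] h 0.0769
L2 206 tilt [ 0.011 -0.001] h 0.0712
L3 573 tilt [-0.001 -0.002] h 0.0719
L4 490 tilt [-0.004 -0.016] h 0.0702
1.775 [ 0.4519 -0.1147  0.1317] [0.983 0.184 0.    0.   ] [0.28 0.09 0.55] 0.0001406078182532716
L1 381 tilt [-0.009  0.161] h 0.0771
L2 320 tilt [-0.001 -0.003] h 0.0721
L3 441 tilt [0.    0.004] h 0.073
L4 479 tilt [ 0.002 -0.004] h 0.0713
1.825 [ 0.4519 -0.1147  0.1317] [0.983 0.184 0.    0.   ] [ 0.38 -1.25 -1.09] -1.610734064484082e-05
L1 4398 tilt [-0.006 -0.007] h 0.0794
L2 6765 tilt [ 0.    -0.004] h 0.0729
L3 6915 tilt [ 0.001 -0.002] h 0.0737
L4 6532 tilt [ 0.001 -0.002] h 0.0721
```

View pics/p2.png

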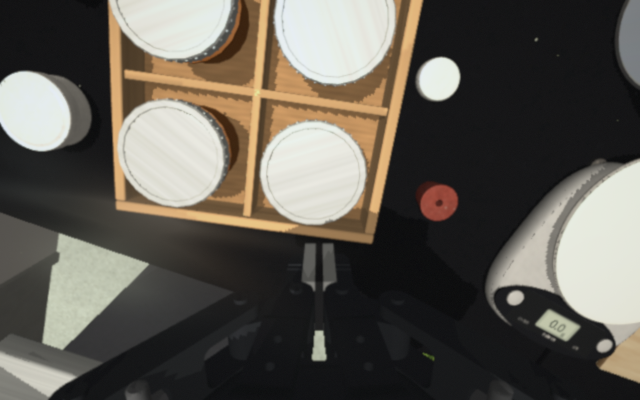

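The wrist view shows lid L4 at (313,172), with the closed fingertips at (319,250) over its near edge. I'll descend.

Emit:
move_arm:
  motion: "0 0 20 0 0 0 0;0 0 20 0 0 0 0;0 0 13 0 0 0 0;0 0 0 0 0 0 0;0 0 0 0 0 0 0"

```text
clock: 2.5
eef_pos: [0.4526, -0.1139, 0.0788]
orientation: [0.983, 0.185, 0.0, 0.0]
ft_force: [0.5, 0.2, -0.1]
finger_gap: -0.0002
grasp_force: 0.0
```

Emit:
move_arm:
  motion: "0 0 3 0 0 0 0;0 0 1 0 0 0 0;0 0 0 0 0 0 0"

```text
clock: 2.88
eef_pos: [0.4521, -0.1135, 0.0744]
orientation: [0.983, 0.185, 0.0, 0.0]
ft_force: [-0.0, 0.6, -0.6]
finger_gap: 0.0001
grasp_force: 0.0
```

Emit:
move_arm:
  motion: "0 0 1 0 0 0 0;0 0 0 0 0 0 0"

```text
clock: 3.12
eef_pos: [0.4521, -0.1135, 0.0733]
orientation: [0.983, 0.185, -0.0, 0.0]
ft_force: [0.3, -0.3, 1.5]
finger_gap: 0.0001
grasp_force: 0.0
```

Emit:
move_arm:
  motion: "0 0 1 0 0 0 0;0 0 0 0 0 0 0"

```text
clock: 3.38
eef_pos: [0.4521, -0.1135, 0.0722]
orientation: [0.983, 0.185, -0.0, 0.0]
ft_force: [-0.7, 0.0, 0.4]
finger_gap: -0.0001
grasp_force: 0.0
```

```bash
python3 look.py wrist
```

```text
3.375 [ 0.4521 -0.1135  0.0722] [ 0.983  0.185 -0.     0.   ] [-0.69  0.03  0.4 ] -7.259675813773881e-05
L1 2896 tilt [-0.036 -0.02 ] h 0.0786
L2 12441 tilt [ 0.002 -0.002] h 0.0729
L3 7962 tilt [-0.004 -0.005] h 0.0737
L4 11695 tilt [-0.023 -0.012] h 0.0724
```

Emit:
move_arm:
  motion: "0 0 1 0 0 0 0;0 0 0 0 0 0 0"

```text
clock: 3.68
eef_pos: [0.4522, -0.1136, 0.0715]
orientation: [0.983, 0.185, 0.0, 0.0]
ft_force: [-0.0, -0.5, 1.1]
finger_gap: -0.0002
grasp_force: 0.8
```

Emit:
move_arm:
  motion: "0 0 1 0 0 0 0;0 0 0 0 0 0 0"

```text
clock: 3.92
eef_pos: [0.4523, -0.1136, 0.0712]
orientation: [0.983, 0.185, 0.0, 0.0]
ft_force: [-1.8, 0.0, 9.2]
finger_gap: 0.0003
grasp_force: 4.3
```

```bash
python3 look.py wrist p3.png; python3 look.py side;python3 look.py scene
```

```text
3.925 [ 0.4523 -0.1136  0.0712] [0.983 0.185 0.    0.   ] [-1.85  0.02  9.25] 0.0002916563145765063
L1 2882 tilt [-0.032 -0.019] h 0.0787
L2 12613 tilt [ 0.003 -0.002] h 0.0729
L3 8041 tilt [-0.004 -0.005] h 0.0737
L4 11824 tilt [-0.018 -0.01 ] h 0.0724
3.975 [ 0.4523 -0.1136  0.0712] [0.983 0.185 0.    0.   ] [-1.82  1.33  9.2 ] 2.216077198302268e-05
L1 360 tilt [-0.013  0.157] h 0.0772
L2 151 tilt [ 0.001 -0.005] h 0.0721
L3 439 tilt [-0.003 -0.001] h 0.073
L4 436 tilt [-0.053 -0.032] h 0.072
4.025 [ 0.4523 -0.1136  0.0712] [0.983 0.185 0.    0.   ] [-2.2   0.46  8.9 ] 0.00016356104066550417
L1 166 tilt [-0.018 -0.007] h 0.0777
L2 52
L3 568 tilt [-0.004 -0.002] h 0.0718
L4 49
```

L4 is firm: 9 N at z 0.071 and no tilt. Next is L2.

Emit:
move_arm:
  motion: "0 0 -14 0 0 0 0;6.5 -46 0 0 0 0 0;6.5 -46 0 0 0 0 0;0 0 0 0 0 0 0;0 0 8 0 0 0 0"

```text
clock: 4.7
eef_pos: [0.4322, -0.0236, 0.077]
orientation: [0.983, 0.185, 0.002, 0.001]
ft_force: [0.4, 0.6, -0.2]
finger_gap: -0.0003
grasp_force: 0.0
```

Emit:
move_arm:
  motion: "0 0 2 0 0 0 0;0 0 0 0 0 0 0;0 0 1 0 0 0 0;0 0 0 0 0 0 0"

```text
clock: 5.2
eef_pos: [0.4309, -0.0234, 0.0732]
orientation: [0.983, 0.185, -0.0, 0.0]
ft_force: [-0.3, 0.5, -0.4]
finger_gap: 0.0001
grasp_force: 0.0
```

Emit:
move_arm:
  motion: "0 0 1 0 0 0 0;0 0 0 0 0 0 0"

```text
clock: 5.45
eef_pos: [0.431, -0.0232, 0.0724]
orientation: [0.983, 0.185, 0.0, 0.0]
ft_force: [0.7, -0.1, 0.4]
finger_gap: -0.0
grasp_force: 0.2
```

Emit:
move_arm:
  motion: "0 0 1 0 0 0 0;0 0 0 0 0 0 0"

```text
clock: 5.7
eef_pos: [0.431, -0.0232, 0.072]
orientation: [0.983, 0.185, 0.0, 0.0]
ft_force: [-2.5, -0.4, 7.7]
finger_gap: -0.0001
grasp_force: 3.7
```

```bash
python3 look.py wrist
```

```text
5.7 [ 0.431  -0.0232  0.072 ] [0.983 0.185 0.    0.   ] [-2.47 -0.43  7.67] -0.00012838042780736173
L1 7939 tilt [-0.004 -0.008] h 0.0794
L2 11827 tilt [-0.013 -0.007] h 0.0731
L3 12284 tilt [-0.001 -0.002] h 0.0737
L4 10808 tilt [ 0.002 -0.004] h 0.072
```

L2 is firm too (7.7 N at 0.072). Next is L1, on its far edge.

Emit:
move_arm:
  motion: "0 0 -20 0 0 0 0;48.5 5 0 0 0 0 0;48.5 5 0 0 0 0 0;48.5 5 0 0 0 0 0;0 0 0 0 0 0 0"

```text
clock: 6.38
eef_pos: [0.5756, 0.0165, 0.091]
orientation: [0.983, 0.186, 0.002, 0.0]
ft_force: [-0.2, 0.8, 0.2]
finger_gap: -0.0002
grasp_force: 0.0
```

Emit:
move_arm:
  motion: "0 0 9 0 0 0 0;0 0 1 0 0 0 0;0 0 1 0 0 0 0;0 0 0 0 0 0 0"

```text
clock: 6.88
eef_pos: [0.5714, 0.0156, 0.0805]
orientation: [0.983, 0.185, 0.0, 0.0]
ft_force: [-0.4, -0.5, -0.2]
finger_gap: 0.0001
grasp_force: 0.0
```

Emit:
move_arm:
  motion: "0 0 1 0 0 0 0;0 0 0 0 0 0 0"

```text
clock: 7.12
eef_pos: [0.5718, 0.0157, 0.0794]
orientation: [0.983, 0.185, 0.0, 0.0]
ft_force: [0.1, 0.6, -0.2]
finger_gap: 0.0001
grasp_force: 0.0
```

Emit:
move_arm:
  motion: "0 0 1 0 0 0 0;0 0 0 0 0 0 0"

```text
clock: 7.38
eef_pos: [0.5719, 0.0158, 0.0783]
orientation: [0.983, 0.185, 0.0, 0.0]
ft_force: [-0.2, -0.4, -0.0]
finger_gap: 0.0001
grasp_force: 0.1
```

```bash
python3 look.py wrist
```

```text
7.375 [0.5719 0.0158 0.0783] [0.983 0.185 0.    0.   ] [-0.24 -0.39 -0.02] 9.08837442530587e-05
L1 1129 tilt [-0.05  -0.019] h 0.0797
L2 0
L3 4977 tilt [ 0.001 -0.002] h 0.0737
L4 0
```

Emit:
move_arm:
  motion: "0 0 1 0 0 0 0;0 0 0 0 0 0 0"

```text
clock: 7.68
eef_pos: [0.5718, 0.0158, 0.0772]
orientation: [0.983, 0.185, -0.0, 0.0]
ft_force: [-0.4, -0.4, 0.2]
finger_gap: 0.0
grasp_force: 0.1
```

Emit:
move_arm:
  motion: "0 0 1 0 0 0 0;0 0 0 0 0 0 0"

```text
clock: 7.92
eef_pos: [0.5719, 0.0158, 0.0765]
orientation: [0.983, 0.185, 0.0, 0.0]
ft_force: [0.3, 0.8, 2.1]
finger_gap: -0.0001
grasp_force: 1.0
```

```bash
python3 look.py side; python3 look.py scene
```

```text
7.925 [0.5719 0.0158 0.0765] [0.983 0.185 0.    0.   ] [0.26 0.84 2.08] -7.030795919308854e-05
L1 347 tilt [-0.046  0.21 ] h 0.0778
L2 343 tilt [-0.005  0.003] h 0.0721
L3 438 tilt [-0.     0.002] h 0.073
L4 475 tilt [ 0.001 -0.006] h 0.0714
7.975 [0.5719 0.0158 0.0765] [0.983 0.185 0.    0.   ] [-0.58 -0.19  2.36] -4.9903520338802095e-05
L1 438 tilt [-0.082  0.012] h 0.0783
L2 537 tilt [-0.005 -0.004] h 0.0711
L3 574 tilt [ 0.002 -0.005] h 0.0718
L4 646 tilt [-0.002  0.002] h 0.0703
```

It sank about 2 mm from first contact with almost no force, so it seems to be rocking. I'll press to about 8 N and check the tilt on the free half.

Emit:
move_arm:
  motion: "0 0 1 0 0 0 0;0 0 0 0 0 0 0"

```text
clock: 8.28
eef_pos: [0.572, 0.0157, 0.0762]
orientation: [0.983, 0.185, 0.0, 0.0]
ft_force: [-0.9, 0.2, 7.0]
finger_gap: 0.0004
grasp_force: 3.3
```

```bash
cat > tilt.py <<'E'
from h import *
s=monitor.read_state();print(s["clock"],s["eef_pos"].round(4),s["ft_force"].round(2))
x,y=.5455,.006
for n in("scene","side","wrist"):
    c=imaging.capture(n);W=cloud(c)
    a=(W[...,0]-x)*.931+(W[...,1]-y)*.364; b=-(W[...,0]-x)*.364+(W[...,1]-y)*.931
    for lo in(-.032,-.024,-.016,-.008,0,.008):
        m=(a>lo)&(a<lo+.008)&(abs(b)<.015)&(W[...,2]>.06)&(W[...,2]<.095)
        print(n,lo+.004,m.sum(),np.median(W[m][:,2]).round(4) if m.sum()>5 else None)
E
python3 tilt.py
```

```text
8.275 [0.572  0.0157 0.0762] [-0.9   0.16  6.96]
scene -0.028 69 0.0825
scene -0.02 36 0.0823
scene -0.012 41 0.0801
scene -0.004 36 0.079
scene 0.004 36 0.0776
scene 0.012 34 0.0764
side -0.028 69 0.0804
side -0.02 26 0.0829
side -0.012 21 0.0821
side -0.004 27 0.0804
side 0.004 23 0.0789
side 0.012 21 0.0778
wrist -0.028 76 0.0845
wrist -0.02 153 0.0838
wrist -0.012 82 0.0826
wrist -0.004 0 None
wrist 0.004 0 None
wrist 0.012 0 None
```

L1 clearly rocks: 0.16 rad at 7 N. I'll lift and measure its centre once more.

Emit:
move_arm:
  motion: "0 0 -20 0 0 0 0;0 0 -20 0 0 0 0;-28 0 0 0 0 0 0;-40 0 0 0 0 0 0;0 0 0 0 0 0 0"

```text
clock: 9.05
eef_pos: [0.5052, -0.0092, 0.1148]
orientation: [0.983, 0.184, -0.002, -0.0]
ft_force: [-0.1, -0.3, 0.6]
finger_gap: -0.0002
grasp_force: 0.0
```

```bash
python3 - <<'E'
from h import *
for n in("wrist","side","scene"):
    s=monitor.read_state();c=imaging.capture(n);W=cloud(c);print(s["eef_pos"].round(4))
    m=(np.hypot(W[...,0]-.5455,W[...,1]-.006)<.045)&(W[...,2]>.076)&(W[...,2]<.083)
    q=W[m][:,:2].astype(np.float32)
    if len(q)<50: print(n,len(q));continue
    ce,r=cv2.minEnclosingCircle(q);print(n,len(q),np.round(ce,4),round(r,4),np.median(W[m][:,2]).round(4),q.min(0),q.max(0))
E
```

```text
[ 0.5052 -0.0092  0.1148]
wrist 11860 [0.5454 0.0088] 0.0354 0.0796 [ 0.5101557  -0.02602146] [0.5806279  0.04387845]
[ 0.5075 -0.0091  0.1152]
side 470 [0.5449 0.0081] 0.0364 0.0787 [ 0.5119692  -0.02777855] [0.5804302  0.04429649]
[ 0.5089 -0.009   0.1154]
scene 390 [0.5463 0.0064] 0.0351 0.0777 [ 0.5112506  -0.02659925] [0.5798603  0.02088901]
```

Emit:
move_arm:
  motion: "40 -2.5 0 0 0 0 0;0 0 15 0 0 0 0;0 0 15 0 0 0 0;0 0 3 0 0 0 0;0 0 0 0 0 0 0"

```text
clock: 9.82
eef_pos: [0.5442, 0.0078, 0.0818]
orientation: [0.983, 0.185, -0.001, -0.0]
ft_force: [0.0, -0.3, 0.4]
finger_gap: -0.0003
grasp_force: 0.0
```

Emit:
move_arm:
  motion: "0 0 1 0 0 0 0;0 0 1 0 0 0 0;0 0 1 0 0 0 0;0 0 1 0 0 0 0;0 0 0 0 0 0 0"

```text
clock: 10.45
eef_pos: [0.545, 0.0079, 0.0788]
orientation: [0.983, 0.185, 0.0, 0.0]
ft_force: [-0.5, -0.8, 4.3]
finger_gap: 0.0003
grasp_force: 2.0
```

Emit:
move_arm:
  motion: "0 0 1 0 0 0 0;0 0 0 0 0 0 0"

```text
clock: 10.7
eef_pos: [0.545, 0.0079, 0.0785]
orientation: [0.983, 0.185, 0.0, 0.0]
ft_force: [-2.3, -0.4, 9.0]
finger_gap: -0.0001
grasp_force: 4.5
```

Emit:
move_arm:
  motion: "0 0 1 0 0 0 0;0 0 0 0 0 0 0"

```text
clock: 10.95
eef_pos: [0.545, 0.0079, 0.0777]
orientation: [0.983, 0.185, 0.0, 0.0]
ft_force: [-3.1, 0.0, 10.1]
finger_gap: -0.0002
grasp_force: 5.2
```

Emit:
move_arm:
  motion: "0 0 1 0 0 0 0;0 0 0 0 0 0 0"

```text
clock: 11.2
eef_pos: [0.545, 0.0079, 0.0768]
orientation: [0.983, 0.185, 0.001, 0.0]
ft_force: [-2.3, -0.3, 10.7]
finger_gap: -0.0001
grasp_force: 5.4
```

Emit:
move_arm:
  motion: "0 0 1 0 0 0 0;0 0 0 0 0 0 0"

```text
clock: 11.45
eef_pos: [0.545, 0.0079, 0.0758]
orientation: [0.983, 0.185, 0.0, 0.0]
ft_force: [-2.6, 0.4, 11.1]
finger_gap: -0.0003
grasp_force: 5.4
```

Emit:
move_arm:
  motion: "0 0 1 0 0 0 0;0 0 0 0 0 0 0"

```text
clock: 11.7
eef_pos: [0.545, 0.0079, 0.0749]
orientation: [0.983, 0.185, 0.0, 0.0]
ft_force: [-1.7, 0.2, 11.5]
finger_gap: 0.0
grasp_force: 5.8
```

The plug is sliding; I'll keep pushing until it is firm at about 20 N.

Emit:
move_arm:
  motion: "0 0 1 0 0 0 0;0 0 0 0 0 0 0"

```text
clock: 11.95
eef_pos: [0.5451, 0.0079, 0.0748]
orientation: [0.983, 0.185, 0.001, 0.0]
ft_force: [-4.1, 0.4, 16.8]
finger_gap: 0.0001
grasp_force: 8.6
```

Emit:
move_arm:
  motion: "0 0 1 0 0 0 0;0 0 0 0 0 0 0"

```text
clock: 12.2
eef_pos: [0.5451, 0.0079, 0.0747]
orientation: [0.983, 0.185, 0.001, 0.0]
ft_force: [-6.9, 0.1, 23.5]
finger_gap: 0.0001
grasp_force: 11.5
```

It stopped 4 mm lower and holds 23 N. I'll retract and check.

Emit:
move_arm:
  motion: "0 0 -10 0 0 0 0;0 0 -30 0 0 0 0;0 0 -40 0 0 0 0;-40 0 -30 0 0 0 0;0 0 0 0 0 0 0"

```text
clock: 12.82
eef_pos: [0.5069, -0.0071, 0.1834]
orientation: [0.983, 0.184, 0.001, 0.001]
ft_force: [-0.3, 0.7, -1.3]
finger_gap: -0.0001
grasp_force: 0.0
```

Emit:
move_arm:
  motion: "-40 0 0 0 0 0 0;0 0 0 0 0 0 0;0 0 0 0 0 0 0"

```text
clock: 13.2
eef_pos: [0.4711, -0.021, 0.1808]
orientation: [0.983, 0.185, 0.0, -0.0]
ft_force: [-0.0, -0.4, 0.2]
finger_gap: 0.0002
grasp_force: 0.0
```

```bash
python3 look.py wrist p9.png; python3 tilt.py
```

```text
13.2 [ 0.4711 -0.021   0.1808] [ 0.983  0.185  0.    -0.   ] [-0.02 -0.44  0.23] 0.00022216916080247898
L1 5385 tilt [-0.001 -0.004] h 0.0756
L2 3883 tilt [ 0.001 -0.002] h 0.073
L3 5024 tilt [-0.    -0.003] h 0.0737
L4 3670 tilt [0.006 0.003] h 0.072
13.25 [ 0.4714 -0.021   0.1809] [0.21 0.65 0.76]
scene -0.028 54 0.0734
scene -0.02 41 0.0737
scene -0.012 43 0.0735
scene -0.004 39 0.0737
scene 0.004 44 0.0734
scene 0.012 38 0.0735
side -0.028 48 0.0742
side -0.02 27 0.0748
side -0.012 27 0.0747
side -0.004 32 0.0748
side 0.004 28 0.0746
side 0.012 28 0.0749
wrist -0.028 408 0.0759
wrist -0.02 436 0.0756
wrist -0.012 439 0.0757
wrist -0.004 438 0.0756
wrist 0.004 444 0.0756
wrist 0.012 492 0.0756
```

View pics/p9.png

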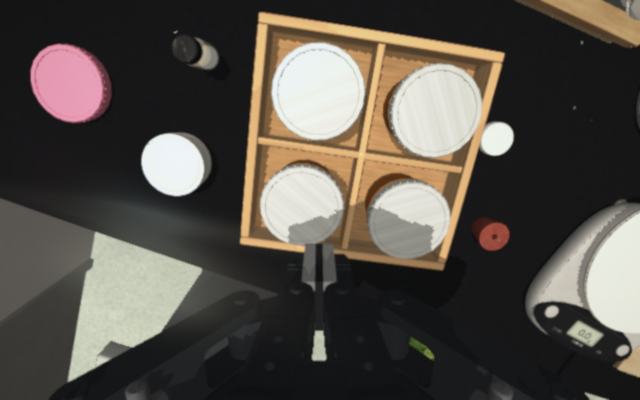

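The lid at (318,92) is level and about 4 mm lower. The other lids and the loose things are where they were.

```bash
python3 -c "
from cell import job;print(job.job_done())"
```

```text
the job is handed in; nothing more can be done
None
```

The rocking lid was the far-left one seen from the robot, at about (0.545, 0.008); I pushed it down 4 mm at its centre until it held firm at 23 N, and handed the job in. The two near lids tested firm before it, and I left the far-right lid unpressed because the rocker was already found.

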